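# Press the work carrier down and slide it under the jig's leaf spring

### The job

Load the drilling jig: with the fingertips press the wooden work carrier down on its sprung bed, at the tread behind its red rib, and while it is held down push it under the grey bridge and the steel leaf spring until its nose is fully home against the end stop; then let go, so that the spring keeps it there. Only press and push the carrier: do not lift it or tip it up out of its channel, and do not disturb the tools lying around.

Things in the scene. Friction and masses are not known exactly. Their poses are not given: they have to be found in the camera images.
- jig: Drilling jig screwed to the worktop; plywood base 260 x 96 x 15 mm. Origin: centre of the base's underside. Its x axis is the way the carrier is pushed, z is up. Two aluminium rails (tops at z = 35 mm, inner faces at y = +/-29 mm) form a channel along x; the channel's floor is the white sprung bed. Tallest part: leaf pedestal, x 117 to 130 mm, top z = 56 mm.
- bridge (a point): Middle of the entry-side lower edge of the grey bridge bar across the channel (jig frame x = 45, y = 0, z = 42 mm). The bar is 16 mm thick along x; its brass drill bush reaches z = 62 mm. With the bed up the carrier's nose is too high and butts against the bar; the bed must be more than 6 mm down for it to pass.
- stop (a point): Middle of the face of the dark wooden end stop (jig frame x = 105, y = 0, z = 30 mm), where the carrier's nose must arrive.
- bed (a joint): White plastic bed plate between the rails, on springs (slide, m): 0 = up (its top at z = 30 mm in the jig frame), 0.010 = fully down (top at z = 20 mm). It rises again by itself; with the carrier on it, it starts to move at about 6 N and needs about 15 N to go fully down. The waxed carrier lies on it, stays level and slides easily (friction about 0.2).
- leaf (a joint): Steel leaf spring, 34 mm wide, sloping down behind the bridge to a rolled tip, lowest at z = 34 mm, x = 74 mm (jig frame) (hinge, rad): 0 = free; it grows as the leaf is lifted, to about 0.06 to 0.2 with the carrier's nose under it, and presses on the carrier with about 3 to 6 N.
- carrier: Loose wooden carrier on the bed between the rails, 150 g, 135 x 56 x 18 mm. Origin on its underside; x points to the nose. It spans x -60 to +75 mm; deck at z = 18 mm. A red rib across it: x -8 to +4 mm, top z = 31 mm. Behind the rib is the flat tread; the nose has a lead-in ramp between two full-height cheeks. Home: origin at x = 30 mm in the jig frame; it starts 70 to 94 mm short. The rib stays outside the bridge.
- tread (a point): Point on the tread (black rubber patch behind the red rib), at deck height, 12 mm behind the rear face of the rib, mid-width (carrier frame x = -20, y = 0, z = 18 mm). The tread is 52 mm long and stays above the rails even with the bed fully down.
- pliers_1: Bystander: red-handled pliers, 185 x 36 x 14 mm, on the worktop; origin at the centre of its underside. Not to be moved.
- pliers_2: Bystander: blue-handled pliers, 160 x 44 x 14 mm, on the worktop; origin at the centre of its underside. Not to be moved.
- driver_1: Bystander: yellow and black screwdriver, 200 x 29 x 26 mm, on the worktop; origin at the centre of its underside. Not to be moved.
- screw_tin: Bystander: open round tin of screws, 66 x 66 x 32 mm, on the worktop; origin at the centre of its underside. Not to be moved.
- sanding_block: Bystander: black and grey sanding block, 110 x 58 x 30 mm, on the worktop; origin at the centre of its underside. Not to be moved.
- adjustable_wrench: Bystander: steel adjustable wrench, 190 x 40 x 10 mm, on the worktop; origin at the centre of its underside. Not to be moved.
- spanner_1: Bystander: steel spanner, 161 x 31 x 8 mm, on the worktop; origin at the centre of its underside. Not to be moved.
- tape_measure: Bystander: orange tape measure, 32 x 93 x 64 mm, on the worktop; origin at the centre of its underside. Not to be moved.

How it is judged:
By the outcome, as a careful person would: the job done as asked, in the order asked, and still so for the second after the job is handed in, with the robot touching nothing.
It also fails if it takes over 32 s, if anything falls off the work surface, if the arm or the gripper's body presses on something with over 40 N, if the wrist force passes 120 N, or if a joint passes its speed limit or range.

### The arm

A 6-joint arm with a two-finger parallel gripper is mounted at the origin on a cart in front of the work surface, level with it; the furniture and walls round the work are solid. World frame = base frame: x ahead of the robot, y to its left, z up, the work surface at z = 0. Lengths are in m, angles in degrees, forces in N, time in s.
With the tool pointing down it reaches from about 0.375 to 0.975 m from the base axis. Payload 3.8 kg.
Tool frame: the origin (TCP) lies between the finger pads; the fingertips stand 14 mm ahead of it and the grasp point (between the pads) lies 5 mm behind it; z points along the fingers, y is the direction in which the jaws open and shut (so a half turn about z gives the same grasp; the last joint's range is limited). The gripper opens to 85 mm and grips with 20 to 120 N. Pads are 22 mm wide; open, the fingers measure 114 mm over their backs; the gripper's body (76 mm by 85 mm) begins 54 mm behind the grasp point. The pads swing forward as they close: fully open they stand 13 mm farther back than shut.
Start: joints at [-68.119, 15.12, 91.902, -0, 72.978, -2.114], TCP at [0.274, -0.617, 0.209] pointing down, gripper open.
Joint ranges: [-150.88, 150.88], [-54.13, 125.18], [17.81, 147.31], [-75.09, 255.09], [0, 152.58], [-146.25, 146.25]. Speed limits (degrees/s): [147.25, 147.25, 180, 180, 180, 180].

### API

Orientations are given as [roll, pitch, yaw] about the fixed x, y, z axes, in that order (R = Rz(yaw) Ry(pitch) Rx(roll)).
In Python, from station import env gives the robot as it stands. The module is installed in compiled form; this text tells all that it offers.
- The arm moves only by the shell command python3 -m pendant 'ROWS' [FORCE]. ROWS is JSON, a list of rows, each a list of 3 entries, a list of its own where there are three numbers: the shift along the tool's x, y, z scaled (see below), then the turn, a rotation vector about the tool's x, y, z scaled (see below), then the closure, from -1 (fully open) to 1 (shut), so that 0 is half open. A call has 1 to 8 rows; each row shifts and turns the commanded pose from where the row before left it, along the tool's axes as they then stand; what a row does not reach is not made up. The controller multiplies each number of a shift by 30 mm and each number of a turn by 180 degrees. A row lasts 1/8 s, in which the tool goes at most 62.5 mm and 10.7 degrees, less where a joint would pass 70% of its speed; a pose out of reach is approached as far as the arm can. A call with a number of a shift or a turn outside -1 to 1 is refused whole. A call with a gripper value outside its range is refused whole. The fingers move at their own pace and stop on an object; FORCE is the grip in N (left out, the last holds). Time passes only in rows, so rows that do not move let the fingers close. It gives the time, the measured TCP pose, the force and the opening at its end, in the units of the state.
- env.get_obs(): the state, without advancing time (a new reading comes with each control period).
- env.get_image(name): name is "scene" or "top" or "wrist"; returns the picture (384x512x3 uint8, red, green, blue); there is no depth.
- env.calibration(name): a dict with "fovy" (degrees; the focal length in pixels is half the picture's height over the tangent of half this angle, whatever the lens; pixels are square), "cx", "cy" (the principal point, pixels), "k1" (the pictures are not rectified: a ray, as slopes to the right and down, at radius r is drawn at 1 + k1 r^2 times it, then the intrinsics apply), "world_from_camera" (4x4, takes a point from camera to world coordinates). Camera axes: x right, y down, z forward; pixel columns grow to the right and rows downward; lengths in m; the calibration is good to about 2 mm. A picture is of the moment at which its call begins: read the wrist's pose just before it. calibration takes no time and is no camera call; for the wrist camera it gives the pose at the moment of the call.
- env.sign_off(): hands the job in, once; it reports no verdict.
Trained networks look in the newest picture that a camera, given by its name, has taken for a name from the list of things; names that differ only in an ending like _2 or _b are one class to them, and where a whole thing is asked for, a point or a joint stands for the part that bears it (a point fixed in the world has none). Each returns a list of dicts, best first, with "conf" (0 to 1); they miss things now and then, are a little off and sometimes report something else, mostly with a low value. They report only what shows in the picture. A call takes as long as a camera call.
- env.boxes_of(camera, thing): "at" ([column, row] in pixels, amid what is visible of it).
The state is a dict: "clock": time; "qpos": joint angles; "qd": joint speeds; "joint_torque": joint torques, N m; "eef_pos": TCP position; "ee_rot": TCP orientation; "force": force on the tool from outside, world axes, zero at the start; "wrist_torque": the same for the moment, N m; "finger_gap": finger opening in m.
Only numpy, scipy, OpenCV 4.12 (cv2) and the standard library are available. Lean on these libraries where they do the work, as an engineer would, in place of code of your own. Each camera call takes 0.05 s, during which the arm holds its last target. There are 200 camera calls.

## Working session

There is one attempt and no reset: what is moved stays moved. The work goes in short steps, Python scripts to look and compute and a shell command to move; the robot and the scene stay as the last step left them, time stands still between calls to the robot, and variables do not carry over. Pictures are saved under pics/ and viewed, about 8 in all and at most 12, crops included, and the job is handed in when it is done.

```bash
mkdir -p pics; cat > h.py <<'E'
from station import env
import numpy as np, cv2
def K(c):
    f=192/np.tan(np.radians(c['fovy'])/2); return f
def ray(c,px):
    f=K(c); d=np.array([(px[0]-c['cx'])/f,(px[1]-c['cy'])/f]); u=d.copy()
    for _ in range(20): u=d/(1+c['k1']*(u@u))
    T=np.array(c['world_from_camera']); return T[:3,3],T[:3,:3]@np.array([u[0],u[1],1])
def at_z(c,px,z):
    o,d=ray(c,px); return o+d*(z-o[2])/d[2]
def proj(c,p):
    T=np.linalg.inv(np.array(c['world_from_camera'])); q=T[:3,:3]@np.array(p)+T[:3,3]; u=q[:2]/q[2]
    u=u*(1+c['k1']*(u@u)); return u*K(c)+[c['cx'],c['cy']]
def tri(rs):
    A=0;b=0
    for o,d in rs:
        d=d/np.linalg.norm(d); P=np.eye(3)-np.outer(d,d); A=A+P; b=b+P@o
    return np.linalg.solve(A,b)
def save(im,n): cv2.imwrite('pics/'+n,cv2.cvtColor(im,cv2.COLOR_RGB2BGR))
E
python3 - <<'E'
from h import *
np.set_printoptions(precision=4,suppress=True)
ims=[]
R={}
for n in ['scene','top']:
    im=env.get_image(n); ims.append(im); c=env.calibration(n)
    print(n,c['fovy'],c['k1'],np.array(c['world_from_camera'])[:3,3])
    for t in ['jig','bridge','stop','carrier','tread','leaf','bed']:
        r=env.boxes_of(n,t)[:2]; print(t,[(np.round(x['at'],1),round(x['conf'],2)) for x in r])
        if r: R.setdefault(t,[]).append(ray(c,r[0]['at']))
for t in R:
    if len(R[t])==2: print(t,tri(R[t]))
save(ims[0],'s0.png');save(ims[1],'t0.png'); print(env.get_obs())
E
```

```text
scene 56.62491033886992 -0.0740094319896045 [-0.1414  0.9167  0.6379]
jig [(array([237.4, 212.1]), 0.57)]
bridge [(array([240.6, 213.9]), 0.84)]
stop [(array([233.7, 216.3]), 0.9)]
carrier [(array([223.6, 215.8]), 0.73), (array([289.3, 235.4]), 0.19)]
tread [(array([224.8, 214.6]), 0.62)]
leaf [(array([222.3, 214.5]), 0.75)]
bed [(array([212.3, 230.9]), 0.69)]
top 54.43419168129479 -0.02017759581170733 [0.3143 0.0606 1.2763]
jig [(array([240.2, 199.9]), 0.96)]
bridge [(array([237.4, 198.5]), 0.88), (array([233.8, 146.4]), 0.33)]
stop [(array([243.7, 201.7]), 0.96), (array([151.8, 217.1]), 0.58)]
carrier [(array([214.4, 202.7]), 0.74), (array([243.7, 200.6]), 0.29)]
tread [(array([235.3, 144.2]), 0.74), (array([211.9, 201.2]), 0.57)]
leaf [(array([235.7, 137.4]), 0.71), (array([256.2, 195. ]), 0.65)]
bed [(array([242.3, 198.2]), 0.84)]
jig [0.5464 0.1421 0.0014]
bridge [ 0.5427  0.1459 -0.0004]
stop [ 0.5535  0.1378 -0.022 ]
carrier [0.53   0.227  0.0361]
tread [ 0.7052  0.1308 -0.0499]
leaf [ 0.7284  0.1275 -0.0566]
bed [ 0.5994  0.165  -0.0893]
{'clock': 0.8, 'qpos': array([-68.12  ,  15.1162,  91.8992,  -0.0003,  72.9778,  -2.1157]), 'qd': array([ 0.0594,  0.0072,  0.0948, -0.0861,  0.1108, -0.0145]), 'joint_torque': array([  0.0005, -51.4972, -36.7694,   0.    ,   0.0007,  -0.    ]), 'eef_pos': array([ 0.2745, -0.6167,  0.2096]), 'ee_rot': array([179.9932,   0.0006,  23.9958]), 'force': array([ 0.2838, -0.7555, -0.3313]), 'wrist_torque': array([-0.0304, -0.0203, -0.0458]), 'finger_gap': 0.08557107446646356}
```

```bash
python3 - <<'E'
import cv2
a=cv2.imread('pics/t0.png');b=cv2.imread('pics/s0.png')
cv2.imwrite('pics/t1.png',cv2.resize(a[110:290,130:370],(800,600),interpolation=cv2.INTER_CUBIC))
E
```

```text
(no output)
```

View pics/s0.png

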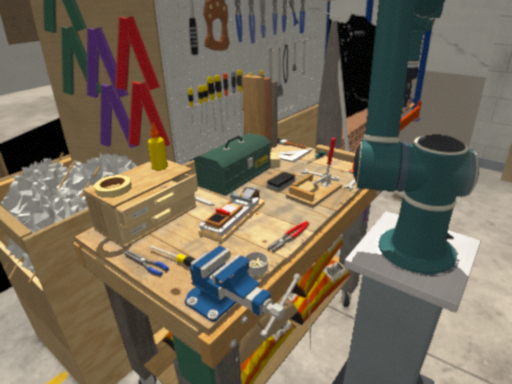

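View pics/t1.png

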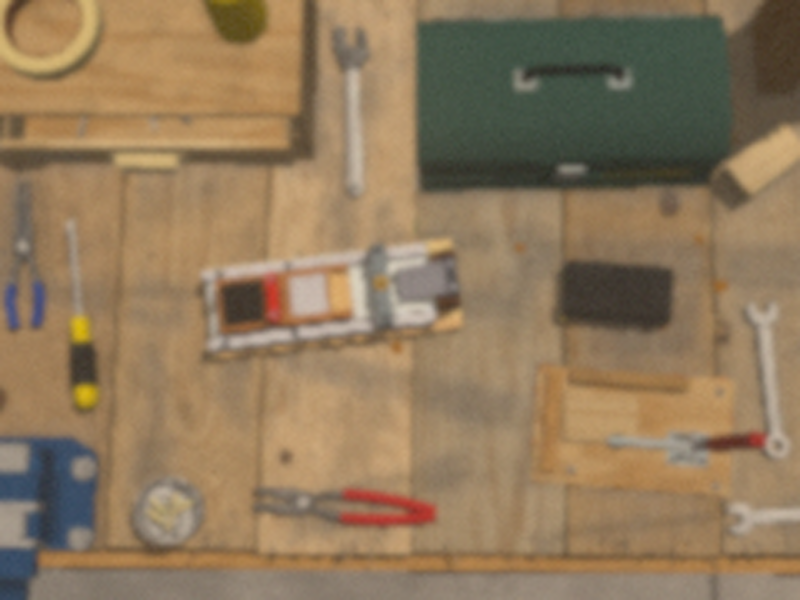

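Scene shows the jig mid-bench with the carrier's red rib towards +y. In the top crop the jig runs from (205,312) to (457,284), pushing right, with the black tread patch at (243,302) and the bridge at (378,287). The path to it is clear at height.

```bash
python3 - <<'E'
from h import *
np.set_printoptions(precision=4,suppress=True)
c=env.calibration('top')
f=lambda x,y,z: at_z(c,(130+x*.3,110+y*.3),z)
t=f(243,302,.048);b=f(378,287,.05);print('tread',t,'bridge',b)
d=f(457,284,.02)-f(205,312,.02);print('yaw',np.degrees(np.arctan2(d[1],d[0])))
print('board driver',f(690,445,.1),f(690,445,.0))
E
python3 -m pendant '[[[0,0,-1],[0,0,-0.058],1],[[0,0,-1],[0,0,-0.058],1],[[0,0,0],[0,0,-0.058],1],[[0,0,0],[0,0,-0.058],1],[[0,0,0],[0,0,-0.058],1],[[0,0,0],[0,0,-0.058],1],[[0,0,0],[0,0,-0.055],1]]'
```

```text
tread [0.5315 0.2617 0.048 ] bridge [0.5472 0.1261 0.05  ]
yaw -83.23866389102344
board driver [ 0.3882 -0.172   0.1   ] [ 0.3945 -0.1917  0.    ]
clock: 1.68
eef_pos: [0.2745, -0.6166, 0.2695]
ee_rot: [180.0, 0.0, 96.9]
force: [-0.3, 0.2, 0.9]
finger_gap: -0.0
```

```bash
python3 -m pendant '[[[1,0.43,0],[0,0,0],1],[[1,0.43,0],[0,0,0],1],[[1,0.43,0],[0,0,0],1],[[1,0.43,0],[0,0,0],1],[[1,0.43,0],[0,0,0],1],[[1,0.43,0],[0,0,0],1],[[1,0.43,0],[0,0,0],1],[[1,0.43,0],[0,0,0],1]]'
python3 -m pendant '[[[1,0.43,0],[0,0,0],1],[[1,0.43,0],[0,0,0],1],[[1,0.43,0],[0,0,0],1],[[1,0.43,0],[0,0,0],1],[[1,0.43,0],[0,0,0],1],[[1,0.43,0],[0,0,0],1],[[1,0.43,0],[0,0,0],1],[[1,0.43,0],[0,0,0],1]]'
python3 -m pendant '[[[1,0.43,0],[0,0,0],1],[[1,0.43,0],[0,0,0],1],[[1,0.43,0],[0,0,0],1],[[1,0.43,0],[0,0,0],1],[[1,0.43,0],[0,0,0],1],[[1,0.43,0],[0,0,0],1],[[1,0.43,0],[0,0,0],1],[[0,0,0],[0,0,0],1]]'
python3 - <<'E'
from h import *
np.set_printoptions(precision=4,suppress=True)
c=env.calibration('wrist');im=env.get_image('wrist')
import pickle;pickle.dump((c,im),open('w1.pkl','wb'))
print(np.array(c['world_from_camera']),c['fovy'])
for t in ['bridge','stop','tread','carrier']:
    r=env.boxes_of('wrist',t)[:2]; print(t,[(np.round(x['at'],1),round(x['conf'],2)) for x in r])
save(cv2.resize(im,(800,600)),'w1.png')
E
```

```text
clock: 2.68
eef_pos: [0.3499, -0.3655, 0.2697]
ee_rot: [180.0, 0.0, 96.5]
force: [0.7, -0.2, 0.2]
finger_gap: -0.0002
clock: 3.68
eef_pos: [0.4251, -0.1152, 0.2698]
ee_rot: [180.0, 0.0, 96.5]
force: [0.6, -0.0, 0.5]
finger_gap: 0.0
clock: 4.68
eef_pos: [0.491, 0.1043, 0.2695]
ee_rot: [180.0, -0.0, 96.7]
force: [1.0, 0.3, 0.6]
finger_gap: -0.0002
[[ 0.9932  0.1123  0.0316  0.4831]
 [ 0.1167 -0.9586 -0.2599  0.1696]
 [ 0.0011  0.2618 -0.9651  0.4348]
 [ 0.      0.      0.      1.    ]] 71.1251113531354
bridge [(array([292.7, 146.2]), 0.92)]
stop [(array([294.2, 150. ]), 0.91)]
tread [(array([300.6,  81.7]), 0.96)]
carrier [(array([305.8,  82.4]), 0.63), (array([438.6, 147.2]), 0.46)]
```

View pics/w1.png

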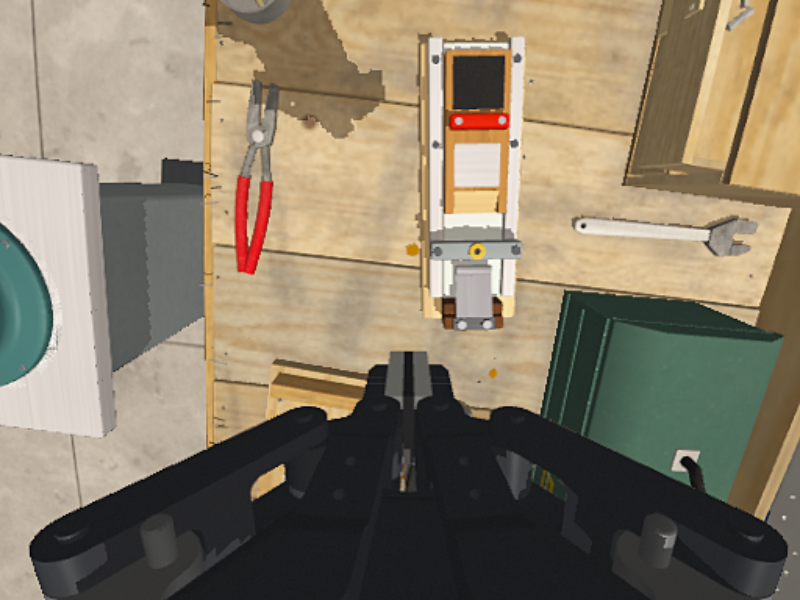

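Wrist view (800x600): jig seen clearly from above; black patch at (478,82), rib rear edge at (478,113), carrier nose at (476,213) in front of the bridge bar at (476,245), toolbox well clear to the side.

```bash
python3 - <<'E'
from h import *
import pickle
np.set_printoptions(precision=4,suppress=True)
c,im=pickle.load(open('w1.pkl','rb'))
f=lambda x,y,z: at_z(c,(x*.64,y*.64),z)
for n,p in dict(patch=(478.5,82,.048),riblow=(479,113,.055),nose=(476,213,.048),bush=(477,251,.062),stopL=(443,303,.05),l1=(435,59,.035),l2=(435,144,.035),r1=(516,60,.035),r2=(514,143,.035),deckL=(447,85,.048),deckR=(509,85,.048),railL0=(430,40,.035),railR0=(524,40,.035)).items(): print(n,f(*p))
for a,b in (((435,59),(435,144)),((516,60),(514,143)),((435,59),(437,251)),((516,60),(516,251)),((478.5,82),(477,251))):
    d=f(*b,.035)-f(*a,.035);print(np.degrees(np.arctan2(d[1],d[0])))
# two-view check of height: top detection of the tread
ct=env.calibration('top')
print('tri patch',tri([ray(c,(478.5*.64,82*.64)),ray(ct,(130+243*.3,110+302*.3))]))
print('tri bush',tri([ray(c,(477*.64,251*.64)),ray(ct,(130+380*.3,110+283*.3))]))
# edges of rib by colour
h=cv2.cvtColor(im,cv2.COLOR_RGB2HSV);m=((h[...,0]<8)|(h[...,0]>172))&(h[...,1]>170)&(h[...,2]>120)
m=m[50:110,270:350];ys,xs=np.where(m);print('rib px',ys.min()+50,ys.max()+50,xs.min()+270,xs.max()+270,xs.mean()+270)
E
```

```text
patch [0.5326 0.264  0.048 ]
riblow [0.5358 0.2385 0.055 ]
nose [0.5473 0.1559 0.048 ]
bush [0.5511 0.1236 0.062 ]
stopL [0.529  0.0693 0.05  ]
l1 [0.4941 0.2808 0.035 ]
l2 [0.5033 0.2115 0.035 ]
r1 [0.5638 0.2886 0.035 ]
r2 [0.5739 0.221  0.035 ]
deckL [0.5065 0.2584 0.048 ]
deckR [0.5586 0.2649 0.048 ]
railL0 [0.4879 0.295  0.035 ]
railR0 [0.5679 0.3051 0.035 ]
-82.46610099740326
-81.5002762981706
-81.76776340023038
-79.81894907671504
-81.56022032325203
tri patch [0.5299 0.2599 0.0622]
tri bush [0.5502 0.1236 0.061 ]
rib px 72 82 288 325 306.5179640718563
```

```bash
python3 -m pendant '[[[0.785,0.345,1],[0,0,-0.0045],1],[[0.785,0.345,1],[0,0,0],1],[[0.785,0.345,1],[0,0,0],1],[[0.785,0.345,1],[0,0,0],1],[[0.785,0.345,1],[0,0,0],1],[[0.785,0.345,1],[0,0,0],1],[[0,0,0],[0,0,0],1]]'
python3 - <<'E'
from h import *
np.set_printoptions(precision=4,suppress=True)
o=env.get_obs();c=env.calibration('wrist');im=env.get_image('wrist')
p=o['eef_pos'];print(p,o['ee_rot'])
u=np.array([.1305,-.9914]);d=np.array([.5345,.2495])-p[:2];print('tread ahead of tip mm',1e3*d@u,'lateral(tool y)',1e3*d@[.9914,.1305])
for q in ([.5345,.2495,.048],[p[0],p[1],p[2]-.014]): print(proj(c,q)*1.5625)
h=cv2.cvtColor(im,cv2.COLOR_RGB2HSV)
save(cv2.resize(im,(800,600)),'w2.png')
E
```

```text
clock: 5.8
eef_pos: [0.5327, 0.2499, 0.0866]
ee_rot: [-179.7, 0.1, 97.4]
force: [-0.3, 0.2, 0.7]
finger_gap: 0.0001
[0.5327 0.2499 0.0866] [-179.6862    0.0871   97.3814]
tread ahead of tip mm 0.6574463900190574 lateral(tool y) 1.7195540892959271
[411.5862 323.3769]
[408.0277 338.8948]
```

View pics/w2.png

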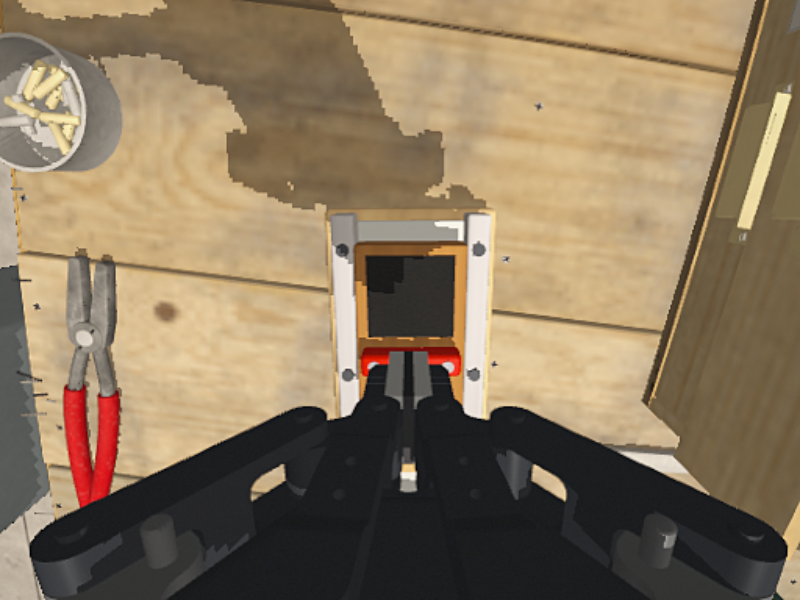

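Close wrist view: tips at (408,352), rib rear edge at row 347, patch (366-456, 256-338); laterally the carrier spans 358-465, centre ~411.

```bash
python3 - <<'E'
from h import *
np.set_printoptions(precision=4,suppress=True)
c=env.calibration('wrist');p=env.get_obs()['eef_pos']
u=np.array([.1305,-.9914]);v=np.array([.9914,.1305])
for n,x,y,z in (('ribtop rear',411,348,.061),('patch c',411,297,.048),('deck rear',411,243,.048),('patch front',411,338,.048),('carr L',358,300,.048),('carr R',465,300,.048),('tip',408,352,p[2]-.014)):
    q=at_z(c,(x*.64,y*.64),z);d=q[:2]-p[:2];print(n,q,'ahead',1e3*d@u,'lat',1e3*d@v)
E
```

```text
ribtop rear [0.5364 0.2403 0.061 ] ahead 9.661609243446321 lat 1.4156632651451968
patch c [0.5335 0.2625 0.048 ] ahead -12.801187440691239 lat 1.4952223708810064
deck rear [0.53   0.2896 0.048 ] ahead -40.090283992124576 lat 1.5081479436216034
patch front [0.5364 0.2407 0.048 ] ahead 9.21712081923704 lat 1.486171489759613
carr L [0.5071 0.2575 0.048 ] ahead -11.282631818590136 lat -25.39295688451963
carr R [0.5609 0.2645 0.048 ] ahead -11.178358417783906 lat 28.881395838795882
tip [0.5345 0.2433 0.0744] ahead 6.357997595234582 lat -0.028198457296251898
```

```bash
python3 -m pendant '[[[0.27,0.05,0],[0,0,0],1],[[0,0,0.35],[0,0,0],1],[[0,0,0.3],[0,0,0],1],[[0,0,0],[0,0,0],1]]'; python3 -m pendant '[[[0,0,0.1],[0,0,0],1],[[0,0,0.1],[0,0,0],1],[[0,0,0],[0,0,0],1]]' ; python3 - <<'E'
from h import *
np.set_printoptions(precision=4,suppress=True)
save(cv2.resize(env.get_image('wrist'),(800,600)),'w3.png');c=env.calibration('wrist');p=env.get_obs()['eef_pos']
u=np.array([.1305,-.9914]);print(env.get_obs()['force'],p)
for a in (-.011,0,.011):
  for z in (-.014,0): print(a,z,proj(c,[*(p[:2]+a*u),p[2]+z])*1.5625)
E
```

```text
clock: 6.35
eef_pos: [0.534, 0.2581, 0.0688]
ee_rot: [-179.9, 0.0, 97.3]
force: [-0.5, -0.1, -0.1]
finger_gap: -0.0001
clock: 6.72
eef_pos: [0.5349, 0.2588, 0.0637]
ee_rot: [-180.0, 0.0, 97.3]
force: [0.2, 0.5, -0.3]
finger_gap: -0.0
[-0.1361  0.0984  0.4294] [0.535  0.2588 0.0639]
-0.011 -0.014 [407.8501 315.7191]
-0.011 0 [407.8827 325.6128]
0 -0.014 [407.9136 338.918 ]
0 0 [407.9505 350.4133]
0.011 -0.014 [407.9751 361.4005]
0.011 0 [408.016 374.382]
```

View pics/w3.png

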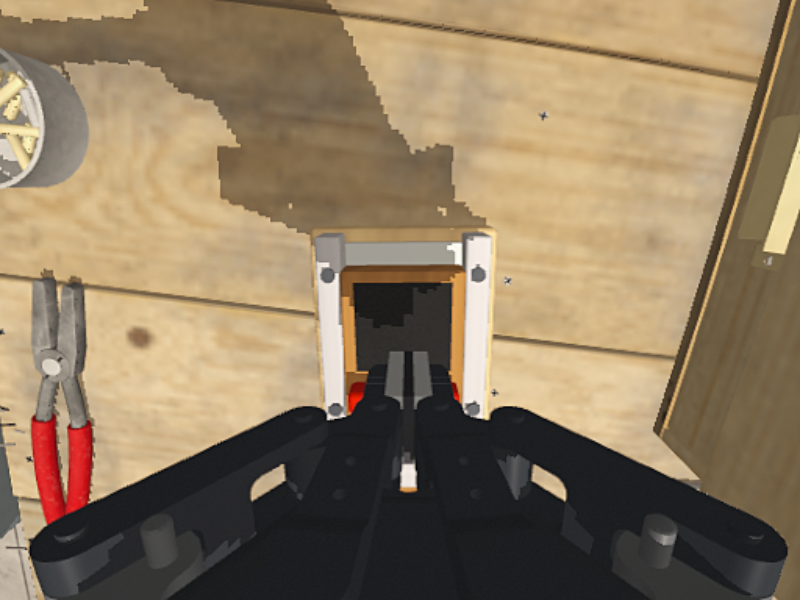

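Tips now just above the rubber patch, rear edge at row 352, rib behind them at row 383; no force yet. I back off 4 mm more from the rib, then press.

```bash
python3 -m pendant '[[[0.13,0,0],[0,0,0],1],[[0,0,0.15],[0,0,0],1],[[0,0,0],[0,0,0],1]]'; python3 -m pendant '[[[0,0,0.12],[0,0,0],1],[[0,0,0],[0,0,0],1]]';python3 -m pendant '[[[0,0,0.1],[0,0,0],1],[[0,0,0],[0,0,0],1]]'
```

```text
clock: 7.15
eef_pos: [0.5341, 0.2626, 0.0589]
ee_rot: [-179.9, 0.0, 97.4]
force: [0.4, 0.1, 0.2]
finger_gap: -0.0001
clock: 7.4
eef_pos: [0.5342, 0.2625, 0.0554]
ee_rot: [-180.0, 0.0, 97.3]
force: [-0.2, -0.5, -0.3]
finger_gap: -0.0003
clock: 7.65
eef_pos: [0.5343, 0.2625, 0.0526]
ee_rot: [-180.0, 0.0, 97.3]
force: [-0.9, 0.2, -0.4]
finger_gap: -0.0002
```

```bash
python3 -m pendant '[[[0,0,0.07],[0,0,0],1],[[0,0,0],[0,0,0],1]]'; python3 -m pendant '[[[0,0,0.07],[0,0,0],1],[[0,0,0],[0,0,0],1]]'
python3 - <<'E'
from h import *
save(cv2.resize(env.get_image('wrist')[130:310,150:390],(800,600),interpolation=cv2.INTER_CUBIC),'w4.png')
s=env.get_image('scene');save(cv2.resize(s[170:260,180:300],(800,600),interpolation=cv2.INTER_CUBIC),'s4.png')
E
```

```text
clock: 7.9
eef_pos: [0.5344, 0.2626, 0.0506]
ee_rot: [-180.0, 0.0, 97.3]
force: [-0.1, -1.0, -0.5]
finger_gap: -0.0
clock: 8.15
eef_pos: [0.5344, 0.2626, 0.0485]
ee_rot: [-180.0, 0.0, 97.3]
force: [0.2, -0.0, -0.3]
finger_gap: -0.0
```

View pics/w4.png

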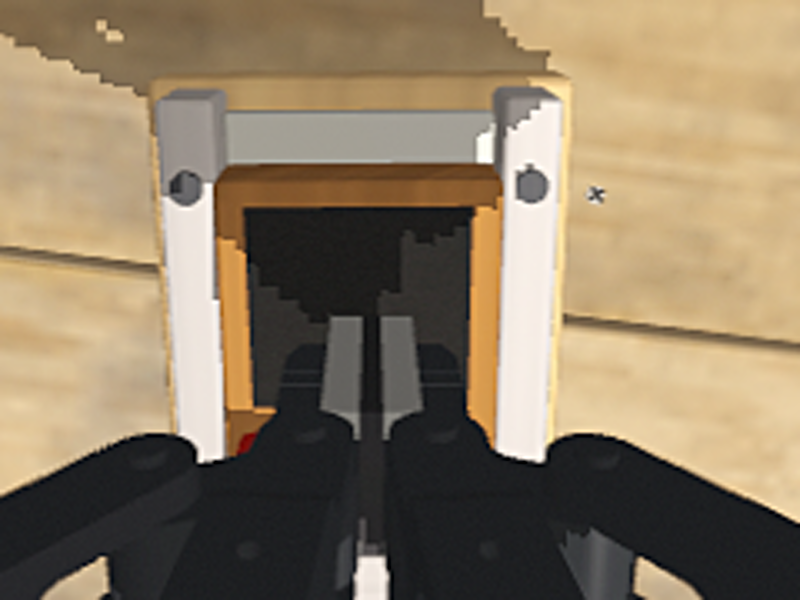

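Tips still over the patch (tip edge at row 316, rib at left corner 440), no contact yet; the fingertips evidently sit higher than nominal. I continue downward in small steps watching force.

```bash
for i in 1 2 3; do python3 -m pendant '[[[0,0,0.08],[0,0,0],1],[[0,0,0],[0,0,0],1]]' | grep -E 'pos|force'; done
```

```text
eef_pos: [0.5343, 0.2626, 0.046]
force: [0.2, 0.3, -1.0]
eef_pos: [0.5343, 0.2626, 0.0436]
force: [-0.3, 0.2, -0.1]
eef_pos: [0.5343, 0.2626, 0.0412]
force: [0.6, -0.1, 0.3]
```

View pics/s4.png

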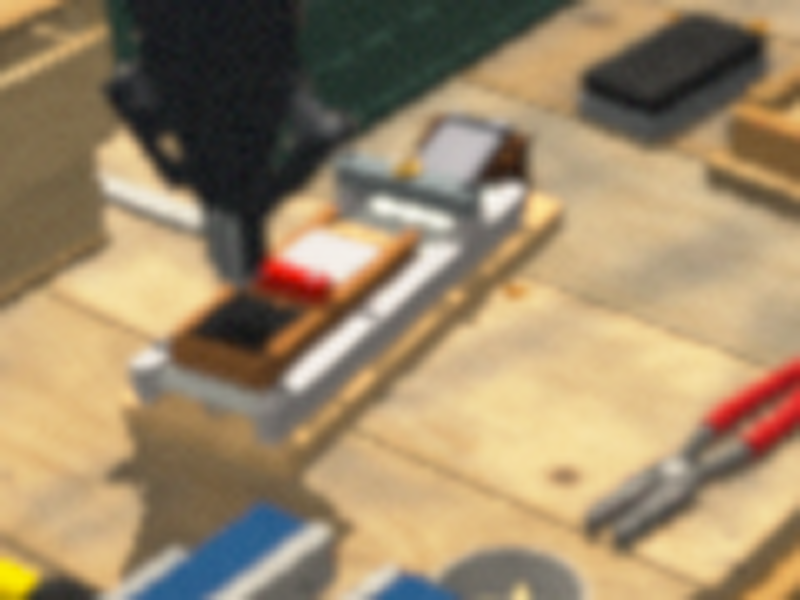

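Scene crop: tip end at about (238,282), hovering above/behind the black patch (245,315) – visibly not yet in contact.

```bash
python3 - <<'E'
from h import *
np.set_printoptions(precision=4,suppress=True)
c=env.calibration('scene');w=env.calibration('wrist');ct=env.calibration('top')
o,d=ray(c,(215.7,212.3))
for z in (.03,.05,.07,.09): print(z,o+d*(z-o[2])/d[2])
for z in (.03,.048,.06): print('tip proj at',z,proj(c,[.5344,.2626,z]))
px=lambda x,y:(180+x*.15,170+y*.15)
for n,p in (('patch',(245,315)),('rib',(297,280)),('bush',(407,168)),('base corner',(300,455)),):print(n,at_z(c,px(*p),.048),px(*p))
print('expected patch px',proj(c,[.5335,.2625,.048]),'at z .03',proj(c,[.5335,.2625,.03]))
E
```

```text
0.03 [0.5765 0.2205 0.03  ]
0.05 [0.5529 0.2434 0.05  ]
0.07 [0.5293 0.2663 0.07  ]
0.09 [0.5057 0.2892 0.09  ]
tip proj at 0.03 [216.3118 222.2098]
tip proj at 0.048 [215.8675 217.3337]
tip proj at 0.06 [215.5681 214.0394]
patch [0.5325 0.2606 0.048 ] (216.75, 217.25)
rib [0.5336 0.2234 0.048 ] (224.55, 212.0)
bush [0.561  0.1083 0.048 ] (241.05, 195.2)
base corner [0.4377 0.3281 0.048 ] (225.0, 238.25)
expected patch px [216.1022 217.4109] at z .03 [216.5448 222.2884]
```

```bash
for i in 1 2 3 4; do python3 -m pendant '[[[0,0,0.08],[0,0,0],1],[[0,0,0],[0,0,0],1]]' | grep -E 'pos|force'; done;  python3 - <<'E'
from h import *
s=env.get_image('scene');a=cv2.resize(s[185:245,185:265],(800,600),interpolation=cv2.INTER_CUBIC);save(a,'s5.png')
E
```

```text
eef_pos: [0.5343, 0.2626, 0.0388]
force: [0.2, -0.1, 0.1]
eef_pos: [0.5344, 0.2626, 0.0364]
force: [0.0, 0.3, -0.4]
eef_pos: [0.5344, 0.2626, 0.034]
force: [0.9, 0.5, -0.2]
eef_pos: [0.5343, 0.2626, 0.0316]
force: [0.2, -0.4, 0.6]
```

View pics/s5.png

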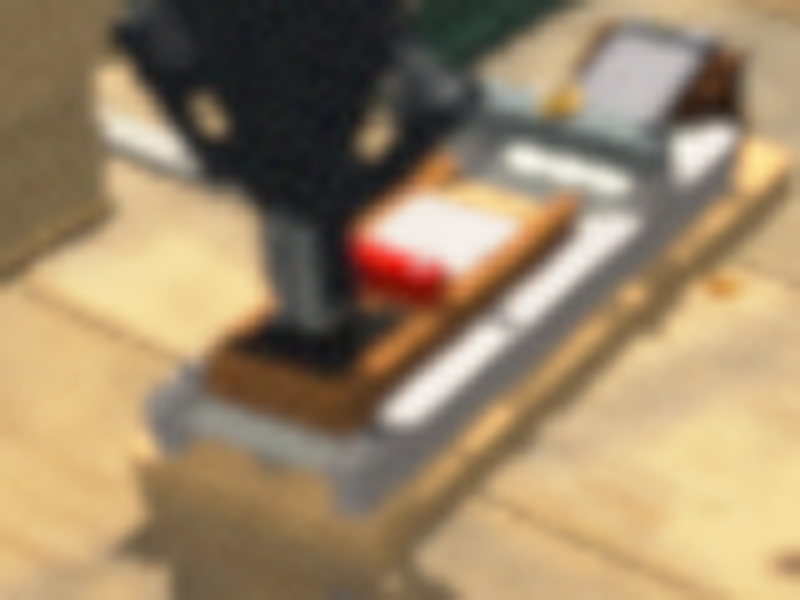

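Tips now almost on the patch at (315,335), about 10–15 mm behind the rib. Press on.

```bash
for i in 1 2 3 4; do python3 -m pendant '[[[0,0,0.08],[0,0,0],1],[[0,0,0],[0,0,0],1]]' | grep -E 'clock|pos|force'; done
```

```text
clock: 10.3
eef_pos: [0.5344, 0.2626, 0.0292]
force: [-0.7, -1.1, 0.6]
clock: 10.55
eef_pos: [0.5343, 0.2626, 0.0268]
force: [1.1, -0.7, -0.0]
clock: 10.8
eef_pos: [0.5352, 0.2629, 0.0257]
force: [-1.2, -0.8, 6.2]
clock: 11.05
eef_pos: [0.5356, 0.2631, 0.0239]
force: [-1.6, -1.3, 8.2]
```

```bash
python3 -m pendant '[[[0,0,0.1],[0,0,0],1],[[0,0,0.1],[0,0,0],1],[[0,0,0],[0,0,0],1]]'; python3 -m pendant '[[[0,0,0.08],[0,0,0],1],[[0,0,0],[0,0,0],1]]'
```

```text
clock: 11.42
eef_pos: [0.5359, 0.2633, 0.0186]
ee_rot: [179.9, -0.0, 97.3]
force: [-3.3, -0.7, 12.2]
finger_gap: 0.0001
clock: 11.68
eef_pos: [0.5359, 0.2633, 0.0166]
ee_rot: [179.9, -0.0, 97.3]
force: [-3.8, -1.6, 13.5]
finger_gap: -0.0002
```

```bash
python3 -m pendant '[[[0,-0.04,0.04],[0,0,0],1],[[-0.2,0,0],[0,0,0],1],[[-0.2,0,0],[0,0,0],1],[[-0.2,0,0],[0,0,0],1],[[0,0,0],[0,0,0],1]]'; python3 -m pendant '[[[-0.25,0,0],[0,0,0],1],[[-0.25,0,0],[0,0,0],1],[[-0.25,0,0],[0,0,0],1],[[0,0,0],[0,0,0],1]]'
python3 - <<'E'
from h import *
s=env.get_image('scene');a=cv2.resize(s[185:245,185:265],(800,600),interpolation=cv2.INTER_CUBIC);save(a,'s6.png')
E
```

```text
clock: 12.3
eef_pos: [0.5384, 0.2464, 0.0164]
ee_rot: [179.7, -0.1, 97.3]
force: [-3.5, 0.0, 15.2]
finger_gap: -0.0004
clock: 12.8
eef_pos: [0.5415, 0.2237, 0.0164]
ee_rot: [179.7, -0.1, 97.3]
force: [-2.8, 0.6, 13.9]
finger_gap: 0.0001
```

View pics/s6.png

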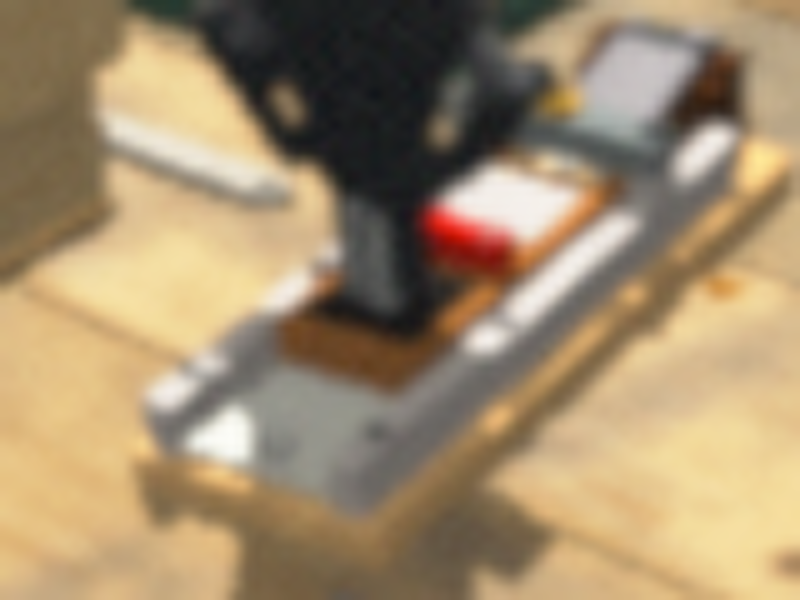

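The carrier is riding with the tips (held down, ~40 mm advanced, nose passing under the bridge at (600,190)); continue.

```bash
python3 -m pendant '[[[-0.25,0,0],[0,0,0],1],[[-0.25,0,0],[0,0,0],1],[[-0.25,0,0],[0,0,0],1],[[0,0,0],[0,0,0],1]]'; python3 -m pendant '[[[-0.2,0,0],[0,0,0],1],[[-0.2,0,0],[0,0,0],1],[[-0.15,0,0],[0,0,0],1],[[0,0,0],[0,0,0],1]]'; python3 -m pendant '[[[-0.1,0,0],[0,0,0],1],[[0,0,0],[0,0,0],1]]'
```

```text
clock: 13.35
eef_pos: [0.5445, 0.2013, 0.0164]
ee_rot: [179.7, -0.1, 97.3]
force: [-2.5, -0.1, 16.1]
finger_gap: 0.0001
clock: 13.85
eef_pos: [0.5474, 0.1856, 0.0163]
ee_rot: [179.6, -0.2, 97.3]
force: [0.0, 2.6, 12.2]
finger_gap: 0.0
clock: 14.1
eef_pos: [0.5476, 0.1831, 0.0162]
ee_rot: [179.6, -0.2, 97.3]
force: [-1.1, 4.4, 11.5]
finger_gap: 0.0001
```

```bash
for i in 1 2 3 4; do python3 -m pendant '[[[-0.1,0,0],[0,0,0],1],[[0,0,0],[0,0,0],1]]' | grep -E 'clock|pos|force'; done;python3 - <<'E'
from h import *
import pickle
c=env.calibration('wrist');im=env.get_image('wrist');pickle.dump((c,im),open('w7.pkl','wb'))
s=env.get_image('scene');a=cv2.resize(s[185:245,185:265],(400,300),interpolation=cv2.INTER_CUBIC)
b=cv2.resize(im,(400,300));save(np.hstack([a,b]),'c7.png')
E
```

```text
clock: 14.35
eef_pos: [0.548, 0.1804, 0.0162]
force: [-0.5, 5.3, 12.2]
clock: 14.6
eef_pos: [0.5484, 0.177, 0.0162]
force: [-1.0, 4.1, 11.4]
clock: 14.85
eef_pos: [0.5488, 0.1739, 0.0162]
force: [-0.6, 3.6, 11.8]
clock: 15.1
eef_pos: [0.5491, 0.1708, 0.0162]
force: [-0.6, 2.6, 12.2]
```

View pics/c7.png

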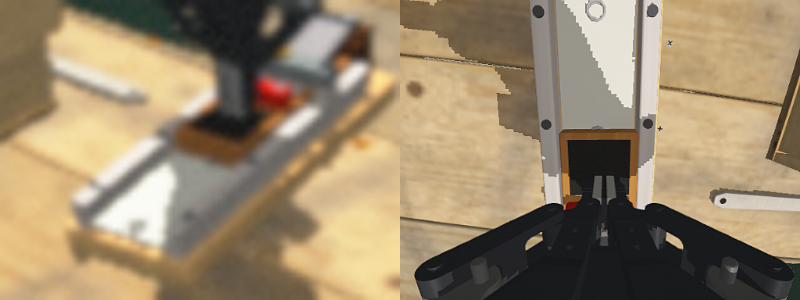

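Wrist half: carrier's rear edge at (597-400,130), tips on the patch; scene half shows the rib close to the bridge. Measure the rear edge against home.

```bash
cat > rear.py <<'E'
from h import *
import pickle,sys
c,im=pickle.load(open(sys.argv[1],'rb'));z=float(sys.argv[2])
u=np.array([.1305,-.9914]);b=np.array([.5511,.1236])
col=im[:,int(197*1.28)].astype(int)
s=(col[:,0]-col[:,2]);r=np.where(s>60)[0];print(r[:12],s[r[:12]])
g=cv2.cvtColor(im,cv2.COLOR_RGB2GRAY)
q=at_z(c,(252,r[0]),z);print('rear edge',q,'jig x',53+1e3*(q[:2]-b)@u,'home -30')
E
python3 rear.py w7.pkl .038; python3 -m pendant '[[[-0.1,0,0],[0,0,0],1],[[0,0,0],[0,0,0],1]]' | grep -E 'clock|pos|force';python3 -m pendant '[[[-0.1,0,0],[0,0,0],1],[[0,0,0],[0,0,0],1]]' | grep -E 'clock|pos|force'
```

```text
[166 167 168 169 170 171 172 173 174 175 176 177] [64 65 61 61 86 81 83 84 83 82 82 85]
rear edge [0.53876366 0.2120305  0.038     ] jig x -36.279889316536256 home -30
clock: 15.45
eef_pos: [0.5496, 0.1678, 0.0162]
force: [-1.3, 4.0, 12.0]
clock: 15.7
eef_pos: [0.5497, 0.1664, 0.0162]
force: [-1.5, 9.4, 10.7]
```

```bash
for i in 1 2 3; do python3 -m pendant '[[[-0.08,0,0],[0,0,0],1],[[0,0,0],[0,0,0],1]]' | grep -E 'clock|pos|force'; done
python3 - <<'E'
from h import *
import pickle
pickle.dump((env.calibration('wrist'),env.get_image('wrist')),open('w8.pkl','wb'))
E
python3 rear.py w8.pkl .038
```

```text
clock: 15.95
eef_pos: [0.5497, 0.1663, 0.0163]
force: [-2.4, 17.2, 10.3]
clock: 16.2
eef_pos: [0.5496, 0.1663, 0.0163]
force: [-4.1, 25.7, 10.4]
clock: 16.45
eef_pos: [0.5497, 0.1663, 0.0164]
force: [-5.3, 33.6, 10.2]
[166 169 170 171 172 173 174 175 176 177] [65 82 82 82 85 82 83 86 85 93]
rear edge [0.53941297 0.2071659  0.038     ] jig x -31.37239310410584 home -30
```

Hard stop reached (no motion, force rising). Relax the push, then lift straight up.

```bash
python3 -m pendant '[[[0.15,0,0],[0,0,0],1],[[0.11,0,0],[0,0,0],1],[[0,0,0],[0,0,0],1]]'; python3 -m pendant '[[[0,0,-0.1],[0,0,0],1],[[0,0,-0.1],[0,0,0],1],[[0,0,-0.1],[0,0,0],1],[[0,0,0],[0,0,0],1]]'
```

```text
clock: 16.88
eef_pos: [0.5496, 0.1663, 0.0162]
ee_rot: [179.6, -0.2, 97.3]
force: [-1.0, 6.5, 12.7]
finger_gap: -0.0001
clock: 17.38
eef_pos: [0.5469, 0.1659, 0.0224]
ee_rot: [179.9, -0.2, 97.3]
force: [-0.6, 7.5, 1.6]
finger_gap: -0.0001
```

```bash
python3 -m pendant '[[[0.06,0,0],[0,0,0],1],[[0,0,0],[0,0,0],1]]'; python3 -m pendant '[[[0,0,-0.15],[0,0,0],1],[[0.05,0,-0.3],[0,0,0],1],[[0,0,-0.8],[0,0,0],1],[[0,0,-1],[0,0,0],1],[[0,0,-1],[0,0,0],1],[[0,0,0],[0,0,0],1]]'
python3 - <<'E'
from h import *
import pickle
c=env.calibration('wrist');im=env.get_image('wrist');pickle.dump((c,im),open('w9.pkl','wb'))
s=env.get_image('scene');a=cv2.resize(s[185:245,185:265],(400,300),interpolation=cv2.INTER_CUBIC)
save(np.hstack([a,cv2.resize(im,(400,300))]),'c9.png')
E
python3 rear.py w9.pkl .042
```

```text
clock: 17.62
eef_pos: [0.5461, 0.1658, 0.0218]
ee_rot: [180.0, -0.0, 97.3]
force: [-0.2, 4.0, 1.6]
finger_gap: -0.0004
clock: 18.38
eef_pos: [0.5486, 0.1667, 0.1231]
ee_rot: [179.6, 0.0, 97.3]
force: [0.5, 0.6, -0.1]
finger_gap: -0.0002
[ 0  1  2  3  4 10 12 13 14 15 16 17] [61 64 63 65 62 61 62 61 61 61 62 65]
rear edge [0.52137869 0.32558299 0.042     ] jig x -151.1245699759718 home -30
```

View pics/c9.png

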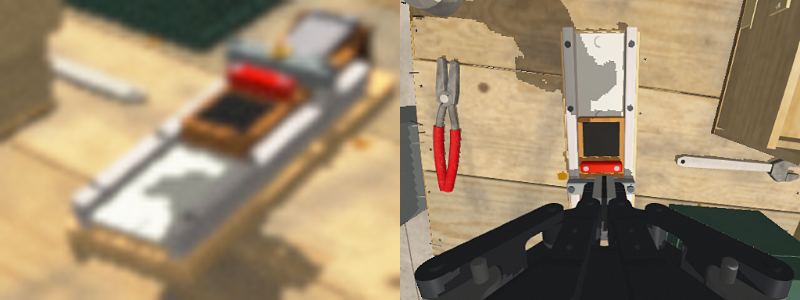

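Scene: rib next to the bridge, carrier lying level in the channel. Wrist: rear edge at (601-400,118), rib (163-178), tips clear. Measure more exactly.

```bash
python3 -m pendant '[[[0.3,0,-1],[0,0,0],1],[[1,0,-1],[0,0,0],1],[[1,0,-1],[0,0,0],1],[[1,0,0],[0,0,0],1],[[0,0,0],[0,0,0],1]]'; python3 - <<'E'
from h import *
import pickle
u=np.array([.1305,-.9914]);b=np.array([.5511,.1236])
c,im=pickle.load(open('w9.pkl','rb'))
col=im[:,252:262].astype(int).mean(1);s=np.round(col[:,0]-col[:,2]).astype(int);print(s[140:162])
for r in (149,151,153):
    q=at_z(c,(257,r),.042);print(r,'jig x',53+1e3*(q[:2]-b)@u)
c=env.calibration('wrist');im=env.get_image('wrist');pickle.dump((c,im),open('w10.pkl','wb'))
B=np.array([.5511,.1236])
for n,x,z in (('rear -30 z42',-30,.042),('ribrear 22 z55',22,.055),('ribfront 34 z55',34,.055),('bridge 45 z52',45,.052),('base end -130 z15',-130,.015),('bush',53,.062)):
    p=proj(c,[*(B+u*(x-53)/1e3),z]);print(n,p);cv2.drawMarker(im,tuple(int(round(v)) for v in p),(0,255,0),cv2.MARKER_CROSS,7,1)
x,y=proj(c,[*(B+u*-.053),.05]).astype(int);x0=max(0,x-100);y0=max(0,y-75)
save(cv2.resize(im[y0:y0+150,x0:x0+200],(800,600),interpolation=cv2.INTER_CUBIC),'w10.png')
E
```

```text
clock: 19.1
eef_pos: [0.532, 0.266, 0.2078]
ee_rot: [-179.9, 0.0, 97.5]
force: [-0.2, -0.4, -0.1]
finger_gap: 0.0004
[ 16  16  11  12  13  13  13  11  18  53  70 123 137 133 135 150  25  -3
   4   5   5   5]
149 jig x -31.022349894076015
151 jig x -29.210018717368158
153 jig x -27.391098686603968
rear -30 z42 [261.40999612 220.3413137 ]
ribrear 22 z55 [261.40680394 260.78379989]
ribfront 34 z55 [261.40502242 268.83470553]
bridge 45 z52 [261.40248795 274.84582613]
base end -130 z15 [261.4133584  141.51885704]
bush [261.40433363 284.29230767]
```

View pics/w10.png

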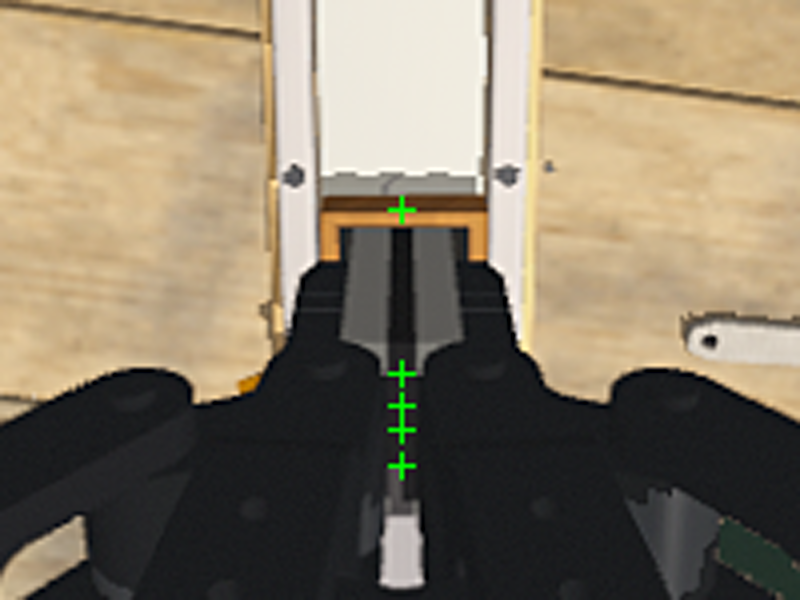

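The carrier's rear top edge lies exactly on the predicted home mark (green cross at (401,210)). It stayed put after release and the robot is clear.

```bash
python3 -c "
from station import env
print(env.get_obs()['clock'],env.sign_off())"
```

```text
the job is handed in; nothing more can be done
19.15 None
```

The carrier is home against the end stop. I handed the job in at 19.15 s, with the robot touching nothing. I pressed it down about 10 mm at the tread (12–16 N), pushed it about 97 mm under the bridge and leaf, eased off and lifted the fingers straight up.

**Home position:**
- At the stop the carrier no longer moved while the push force rose to 34 N.
- After release its rear edge measured at jig x about -29 to -31 mm, against -30 mm for home.
- In the last picture the rear edge lies on the predicted home mark. That picture was taken about a second after release.

**Bystanders:** in the last wrist pictures the red pliers and the wrench looked undisturbed. I made no full check of all eight tools against the start.

**Checks that disagreed or were left out:**
- **Fingertip height:** the tips met the tread with the tool point about 36 mm lower than the nominal tool length predicted. I found the contact by force and the scene camera instead.
- **Travel:** I had estimated 84 mm to go, but the tool moved about 97 mm. The tips probably slid some 13 mm on the tread until they met the rib.
- **Nose and leaf:** I did not see the nose against the stop or the lift of the leaf directly. Home rests on the force rise and the rear-edge position.

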